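Put the desk printer back in service

TASK

The desk printer was left open after a paper jam. With the fingertips only, push the toner cartridge down its guides until it is fully home, then push the raised top cover shut until it lies flush, gently and without slamming it, and last press the large round resume button all the way down and let it go. Do not pull the cartridge out, leave the small power button beside it alone, and do not disturb anything else on or around the printer.

Things in the scene. Friction and masses are not known exactly. Their poses are not given: they have to be found in the camera images.
- printer: Compact beige laser printer, 250 deep (its x) x 360 wide (its y) x 190 high, fixed to the table. Origin: centre of its underside; its x axis points from its front to its rear, y to its left, z up. A grey paper feed tongue 25 high sticks out 65 from the foot of its front. Its top is an open bay, x -85 to +90, y -130 to +130 (mm, printer frame), between two flat side decks 50 wide and a flat front deck 40 deep, all at height 190. The two buttons are on the right (-y) deck.
- cartridge (a joint): How far the black toner cartridge (240 wide in printer y) stands out of its seat along its guides, in m: 0 = fully home (hard stop), 0.028 to 0.044 at the start, end of travel 0.06. Outward is the printer-frame direction (-0.5, 0, 0.866), so it goes home downwards and towards the rear. It stays where it is left; pushing it takes about 4 to 8 N.
- cartridge_top (a point): Centre of the flat level top of the cartridge's grip bar, the place to press: 32 (printer x) x 110 (y) x 12 thick. Moves with the cartridge; when home it is at printer-frame (-20, 0, 165) mm, 25 below the decks.
- cover (a joint): Angle in rad of the beige top cover, hinged along printer y at the rear of the bay: 0 = shut, level and flush (hard stop); it grows as the cover swings up and back; 1.4 to 1.65 (about upright) at the start, end of travel 1.8. A stiff hinge: it stays at any angle, and must be pushed all the way down; up to about 3 N at the free edge.
- cover_edge (a point): Middle of the cover's free edge, at half its thickness. The cover is a flat plate 165 from hinge to free edge, 256 wide, 12 thick; shut, it fills the bay with its outer face 194 above the table. Open, its outer face looks to the rear and its inner ribbed face to the front.
- cover_hinge (a point): Middle of the cover's hinge line, at printer-frame (85, 0, 188) mm, in the cover's mid plane. Fixed to the printer.
- go (a joint): Travel of the resume button in m: 0 = released, 0.0035 = fully down, 2 N to start it and 5 N to bottom it. It springs back.
- go_top (a point): Centre of the top of the resume button: the larger round grey button, 23 diameter, 6 proud of the right deck near its front, at printer-frame (-85, -155, 196) mm when released. Moves down as it is pressed.
- power (a joint): Travel of the power button in m: 0 = released, 0.002 = fully down. Not to be pressed.
- power_top (a point): Centre of the top of the power button: the small round grey one, 12 diameter, 3 proud of the right deck, 55 behind the resume button.
- usb_stick: Black USB stick, 58 x 18 x 9, lying on the printer's left deck. Origin under its middle. Leave alone.
- clip_tin: Small round steel tin, 34 diameter, 22 high, standing on the rear of the printer's right deck. Origin under its middle. Leave alone.
- tumbler: Glass tumbler, 72 diameter, 100 high, on the table. Origin: centre of its underside. Leave alone.
- phone: Black phone, 147 x 71 x 8, lying on the table. Origin under its middle. Leave alone.
- marker: Grey marker pen, 140 x 15 x 15, lying across the printer's front deck. Origin near its middle. Leave alone.
- tape_roll: Roll of black tape, 100 diameter, 50 high, lying on the table. Origin: centre of its underside. Leave alone.
- headphones: Black headphones lying on the table, about 230 x 180 x 85 high. Origin under their middle. Leave alone.

How it is judged:
By the outcome, as a careful person would: the job done as asked, in the order asked, and still so for the second after the job is handed in, with the robot touching nothing.
It also fails if it takes over 58 s, if anything falls off the work surface, if the arm or the gripper's body presses on something with over 40 N, if the wrist force passes 120 N, or if a joint passes its speed limit or range.

ROBOT

A 7-joint arm with a two-finger parallel gripper is mounted at the origin on the work surface. World frame = base frame: x ahead of the robot, y to its left, z up, the work surface at z = 0. Lengths are in mm, angles in rad, forces in N, time in s.
With the tool pointing down it reaches from about 350 to 900 mm from the base axis. Payload 7.2 kg.
Tool frame: the origin (TCP) lies at the centre of the arm's flange, where the gripper is bolted on; the fingertips stand 182 mm ahead of it and the grasp point (between the pads) lies 163 mm ahead of it; z points along the fingers, y is the line along which they close (so a half turn about z gives the same grasp; the last joint's range is limited). The gripper opens to 88 mm and grips with 3 to 60 N. Pads are 20 mm wide; open, the fingers measure 115 mm over their backs; the gripper's body (75 mm by 178 mm) begins 61 mm behind the grasp point.
Start: joints at [1.178, 0.411, -0.013, 1.596, 0.006, 1.134, -0.082], TCP at [199.436, -592.324, 404.653] pointing down, gripper open.
Joint ranges: [-2.95, 2.95], [-0.29, 1.99], [-1.47, 1.44], [0.14, 2.54], [-1.03, 4.17], [0.13, 1.85], [-2.86, 2.86]. Speed limits (rad/s): [2.39, 2.39, 3.01, 3.01, 3.14, 3.14, 3.14].

INTERFACE

Orientations are given as a rotation vector (axis times angle).
In Python, from plant import manip, imaging, hand_in, finder gives the robot as it stands. The module is installed in compiled form; this text tells all that it offers.
- The arm moves only by the tool play_rows, never from a script. Its argument "moves" is one flat list of numbers, 4 for each row, row after row: the shift along the tool's x, y, z in mm, then the turn about the tool's z in rad. A call has 1 to 12 rows; each row is the pose to reach, as a shift and turn from the pose commanded when the call began, along the tool's axes at that moment; what a row does not reach only later rows make up. A row lasts 1/10 s, in which the tool goes at most 50 mm and 8.59 degrees, less where a joint would pass 70% of its speed; a pose out of reach is approached as far as the arm can. A call with a gripper value outside its range is refused whole. "fingers" is the opening, from -1 (shut) to 1 (fully open), set as the call begins (left out, the last holds). The fingers move at their own pace and stop on an object; "grip_force" is the grip in N (left out, the last holds). Time passes only in rows, so rows that repeat a pose let the fingers close. It gives the time, the measured TCP pose, the force, the opening and the grip force at its end, in the units of the state.
- manip.state(): the state, without advancing time (a new reading comes with each control period).
- imaging.camera(name): name is "side" or "top"; returns a dict with "image" (480x640x3 uint8, red, green, blue), "intrinsics" (3x3 intrinsics, pixels), "T" (4x4, takes a point from camera to world coordinates). Camera axes: x right, y down, z forward; pixel columns grow to the right and rows downward; lengths in mm; the calibration is good to about 2 mm. A picture is of the moment at which its call begins. There is no depth.
- hand_in(): hands the job in; it is judged then, once.
Trained networks look in a picture, given as the dict that the camera call returned (one of the last four; its "shot" number tells which), for a name from the list of things; names that differ only in an ending like _2 or _b are one class to them, and where a whole thing is asked for, a point or a joint stands for the part that bears it (a point fixed in the world has none). Each returns a list of dicts, best first, with "score" (0 to 1); they miss things now and then, are a little off and sometimes report something else, mostly with a low value. They report only what shows in the picture. A call takes as long as a camera call.
- finder.regions_of(label, picture): "region" (480x640 bool, what is visible of it) and "extent" ([left, top, width, height] in pixels, round what is visible of it).
- finder.mark_of(label, picture): "at" ([column, row] in pixels: a listed point, or the origin of a listed thing).
The state is a dict: "t": time; "joint_positions": joint angles; "qd": joint speeds; "joint_torque": joint torques, N m; "eef_pos": TCP position; "tool_rot": TCP orientation; "wrist_force": force on the tool from outside, world axes, zero at the start; "wrist_torque": the same for the moment, N m; "gripper_width": finger opening in mm; "finger_force": force on a finger pad.
Only numpy, scipy, OpenCV 4.12 (cv2) and the standard library are available. Lean on these libraries where they do the work, as an engineer would, in place of code of your own. Each camera call takes 0.05 s, during which the arm holds its last target. There are 200 camera calls.

## Working session

There is one attempt and no reset: what is moved stays moved. The work goes in short steps, Python scripts to look and compute and a tool call to move; the robot and the scene stay as the last step left them, time stands still between calls to the robot, and variables do not carry over. Pictures are saved under pics/ and viewed, at most 10 in all, crops included, and the job is handed in when it is done.

Besides the shell and the picture viewer there is one more tool, called after ">>>" in YAML: its name, and indented under it one key for each argument. play_rows: Moves the arm, as the interface text tells. Its arguments: {"type":"object","properties":{"moves":{"type":"array"},"fingers":{"type":"number"},"grip_force":{"type":"number"}},"required":["moves"]}

```bash
mkdir -p pics; cat > h.py <<'E'
import numpy as np, cv2
from plant import manip, imaging, hand_in, finder
def ray(p,uv):
    K=np.array(p["intrinsics"]);T=np.array(p["T"])
    d=T[:3,:3]@np.linalg.solve(K,[uv[0],uv[1],1.]);return T[:3,3],d/np.linalg.norm(d)
def tri(ps,uvs):
    A=np.zeros((3,3));b=np.zeros(3)
    for p,u in zip(ps,uvs):
        o,d=ray(p,u);M=np.eye(3)-np.outer(d,d);A+=M;b+=M@o
    return np.linalg.solve(A,b)
def proj(p,X):
    K=np.array(p["intrinsics"]);T=np.array(p["T"]);c=K@(T[:3,:3].T@(np.array(X,float)-T[:3,3]));return c[:2]/c[2]
def save(p,n): cv2.imwrite("pics/"+n+".png",p["image"][:,:,::-1])
E
python3 - <<'E'
from h import *
s=manip.state();print({k:np.round(s[k],3) for k in("t","eef_pos","tool_rot","wrist_force","gripper_width")})
P={n:imaging.camera(n) for n in("side","top")}
for n in P: save(P[n],n+"0");print(n,np.round(P[n]["T"],3).tolist())
for l in["printer","cartridge_top","cover_edge","cover_hinge","go_top","power_top","usb_stick","clip_tin","marker","tumbler","tape_roll","headphones","phone"]:
    m={n:finder.mark_of(l,P[n])[:1] for n in P}
    print(l,[(n,np.round(m[n][0]["at"]),round(m[n][0]["score"],2)) for n in m if m[n]], np.round(tri(list(P.values()),[m[n][0]["at"] for n in P])) if all(m.values()) else "")
E
```

```text
{'t': np.float64(0.0), 'eef_pos': array([ 199.362, -592.122,  403.796]), 'tool_rot': array([-3.099e+00, -5.080e-01,  1.000e-03]), 'wrist_force': array([-0.602,  0.187,  0.164]), 'gripper_width': np.float64(87.756)}
side [[-0.729, -0.367, 0.578, -303.125], [-0.685, 0.388, -0.617, 760.167], [0.002, -0.845, -0.534, 861.964], [0.0, 0.0, 0.0, 1.0]]
top [[-0.028, -0.984, 0.177, 278.461], [-1.0, 0.026, -0.014, -63.736], [0.009, -0.177, -0.984, 1253.347], [0.0, 0.0, 0.0, 1.0]]
printer [('side', array([267., 278.]), 0.87)] 
cartridge_top [('side', array([271., 225.]), 0.69), ('top', array([275., 201.]), 0.94)] [551.  32. 194.]
cover_edge [('side', array([235., 157.]), 0.81), ('top', array([348., 159.]), 0.71)] [667. -63. 316.]
cover_hinge [('side', array([245., 208.]), 0.59), ('top', array([280., 150.]), 0.95)] [672.  21. 197.]
go_top [('side', array([369., 212.]), 0.64), ('top', array([345., 219.]), 0.43)] [ 444. -154.  218.]
power_top [('side', array([247., 401.]), 0.33), ('top', array([343., 202.]), 0.47)] [ 885. -137. -956.]
usb_stick [('side', array([209., 236.]), 0.61), ('top', array([210., 172.]), 0.56)] [624. 181. 195.]
clip_tin [('side', array([287., 195.]), 0.45), ('top', array([348., 159.]), 0.5)] [ 656. -134.  185.]
marker [('side', array([286., 237.]), 0.5), ('top', array([269., 230.]), 0.95)] [482.  45. 194.]
tumbler [('side', array([408., 231.]), 0.87)] 
tape_roll [('side', array([416., 275.]), 0.79), ('top', array([409., 317.]), 0.71)] [ 282. -296.  -12.]
headphones [('side', array([371., 213.]), 0.8), ('top', array([478., 193.]), 0.9)] [ 614. -502.  -12.]
phone [('side', array([247., 400.]), 0.7), ('top', array([152., 324.]), 0.58)] [282. 361.  13.]
```

View pics/side0.png

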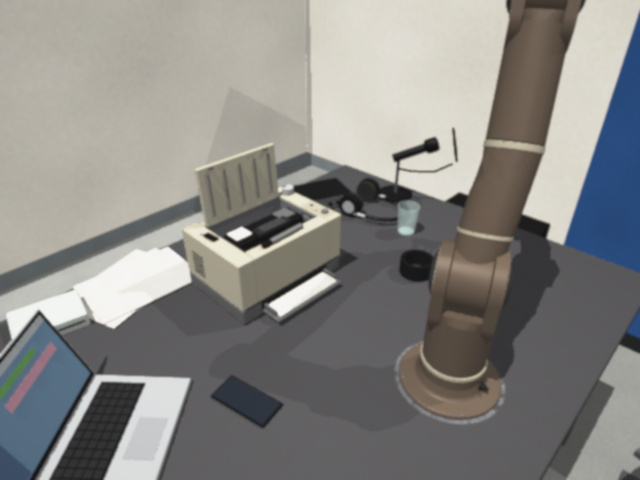

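View pics/top0.png

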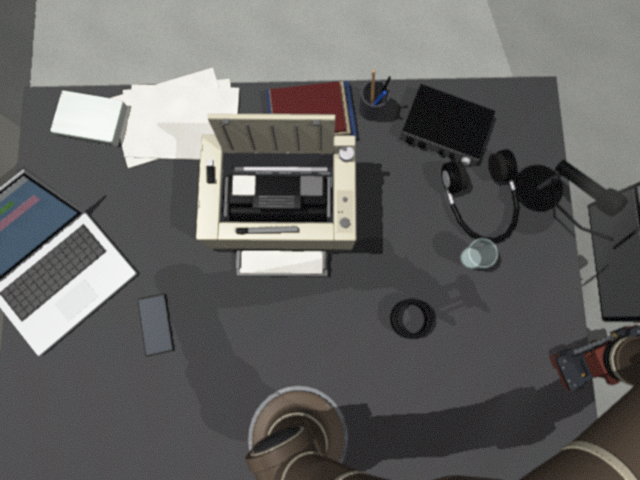

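The side view shows the printer at about (265,240) with its cover up. In the top view its deck spans columns 197–355 and rows 137–248, with the buttons at about (345,222) and (345,200) and the marker on the front deck at about (268,230). I'll zoom in to get its pose.

```bash
python3 - <<'E'
from h import *
a=cv2.imread("pics/top0.png")[105:285,185:370];cv2.imwrite("pics/topc.png",cv2.resize(a,None,fx=4/1.24,fy=4/1.24,interpolation=cv2.INTER_CUBIC))
a=cv2.imread("pics/side0.png")[140:320,175:350];cv2.imwrite("pics/sidec.png",cv2.resize(a,None,fx=3.3,fy=3.3,interpolation=cv2.INTER_CUBIC)[:600])
E
```

```text
(no output)
```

View pics/topc.png

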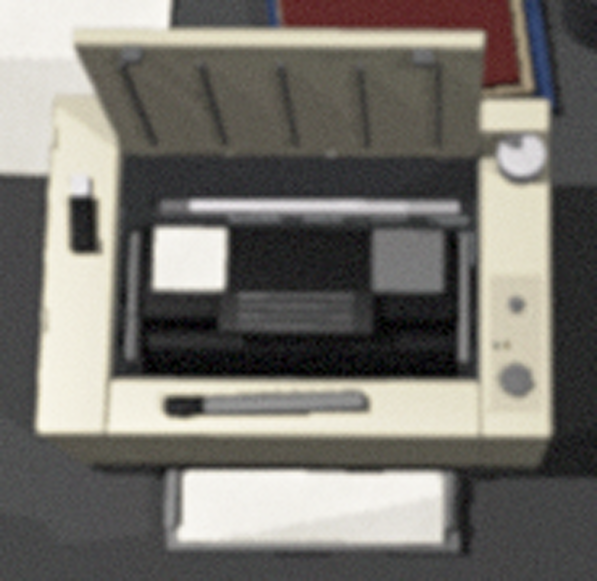

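View pics/sidec.png

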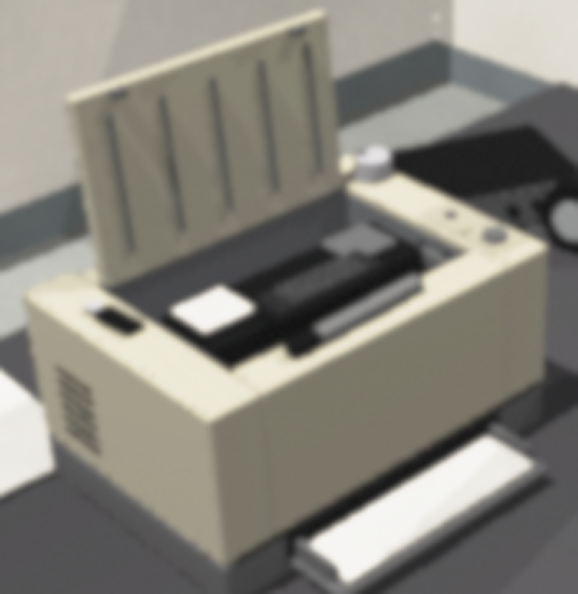

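The crops show the deck corners, both buttons at (516,380) and (516,305), the grip bar centred near (298,312) in the top crop, and the cover's free edge. I'll fit the printer pose and both joints to these points.

```bash
cat > fit.py <<'E'
from h import *
from scipy.optimize import least_squares
P={n:imaging.camera(n) for n in("side","top")}
tc=lambda u,v:(185+u/3.226,105+v/3.226); sc=lambda u,v:(175+u/3.3,140+v/3.3)
hz=lambda c,y:(85-165*np.cos(c),y,188+165*np.sin(c))
# cover inner/outer face offset ignored
obs=[("top",tc(37,433),(-125,180,190)),("top",tc(549,437),(-125,-180,190)),("top",tc(112,378),(-85,130,190)),("top",tc(479,378),(-85,-130,190)),
("top",tc(549,98),(125,-180,190)),("top",tc(55,97),(125,180,190)),("top",tc(516,380),(-85,-155,196)),("top",tc(516,305),(-30,-155,193)),
("side",sc(210,422),(-125,180,190)),("side",sc(545,247),(-125,-180,190)),("side",sc(28,297),(125,180,190)),("side",sc(495,235),(-85,-155,196)),("side",sc(451,215),(-30,-155,193)),
("top",tc(298,312),"k"),("side",(271,225),"k"),("top",tc(77,34),("c",128)),("top",tc(484,37),("c",-128)),("side",sc(70,100),("c",128)),("side",sc(325,13),("c",-128))]
def loc(X,p):
    if X=="k": return np.array([-20-.5*p[3],0,165+.866*p[3]])
    if X[0]=="c": return np.array(hz(p[4],X[1]))
    return np.array(X,float)
def W(x,p):
    c,s=np.cos(p[2]),np.sin(p[2]);return np.array([p[0]+c*x[0]-s*x[1],p[1]+s*x[0]+c*x[1],x[2]])
f=lambda p:np.concatenate([proj(P[n],W(loc(X,p),p))-uv for n,uv,X in obs])
r=least_squares(f,[570,20,0,35,1.5],loss="soft_l1",x_scale=[10,10,.1,10,.1]);p=r.x
print(np.round(p,3));print(np.round(f(p).reshape(-1,2),1).tolist())
for n,x in dict(cart=loc("k",p),go=(-85,-155,196),edge=loc(("c",0),p),hinge=(85,0,188),home=(-20,0,165)).items(): print(n,np.round(W(np.array(x,float),p),1))
E
python3 fit.py
```

```text
[ 5.86998e+02  2.77080e+01 -3.20000e-02  3.19380e+01  1.65000e+00]
[[-0.4, 0.7], [1.3, 0.4], [-0.5, 0.4], [0.8, 1.1], [0.6, 0.1], [-0.4, -0.7], [0.5, -0.0], [0.4, -0.1], [-0.9, -0.4], [1.0, -0.5], [-2.7, -1.6], [-0.2, -0.6], [-0.5, -0.3], [-0.2, -0.2], [0.5, 0.2], [-1.7, 0.4], [0.6, 0.5], [-1.2, -0.6], [-0.9, -0.7]]
cart [551.   28.9 192.7]
go [ 497.1 -124.5  196. ]
edge [685.   24.6 352.5]
hinge [672.  25. 188.]
home [567.   28.3 165. ]
```

>>> play_rows:
  moves: [0, 0, -20, 0, 20, -20, -60, 0.05, 60, -55, -60, 0.12, 100, -90, -60, 0.2, 140, -127, -60, 0.28, 180, -163, -60, 0.357, 220, -200, -60, 0.357, 260, -236, -60, 0.357, 300, -272, -60, 0.357, 335, -304, -60, 0.357, 370, -336, -60, 0.357, 400, -363, -60, 0.357]
  fingers: -1

```text
t: 2.7
eef_pos: [457.3, -129.1, 465.1]
tool_rot: [3.141, -0.051, 0.001]
wrist_force: [0.4, -0.1, -0.8]
gripper_width: 0.7
finger_force: 0.0
```

>>> play_rows:
  moves: [20, -36, 0, 0, 45, -80, 0, 0, 65, -120, 15, 0, 80, -148, 30, 0, 88, -161, 45, 0, 88, -161, 60, 0, 88, -161, 66, 0, 88, -161, 66, 0, 88, -161, 66, 0]

```text
t: 3.6
eef_pos: [550.0, 26.5, 399.3]
tool_rot: [3.141, -0.052, 0.001]
wrist_force: [0.2, -0.9, -0.1]
gripper_width: 0.7
finger_force: 0.0
```

```bash
python3 - <<'E'
from h import *
s=manip.state();print(np.round(s["eef_pos"],1),s["t"])
a=imaging.camera("side");b=imaging.camera("top")
A=cv2.resize(a["image"][130:300,180:350],(400,400));B=cv2.resize(b["image"][105:275,185:355],(400,400))
cv2.imwrite("pics/cart1.png",np.hstack([A,B])[:,:,::-1])
E
```

```text
[550.   26.5 399.3] 3.6
```

View pics/cart1.png

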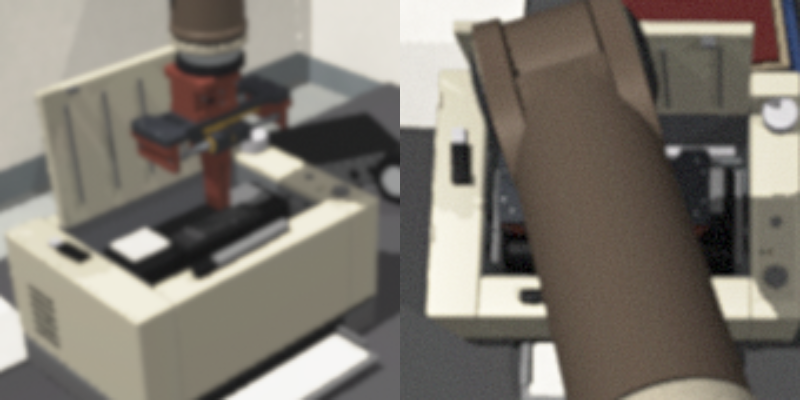

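The fingertip is over the grip bar, at about (217,203) in the left crop. Next I push along the guide.

>>> play_rows:
  moves: [0, 0, 10, 0, 0, 0, 20, 0, 1, 0, 25, 0, 3, 0, 28, 0, 5, 0, 31, 0, 7, 0, 34, 0, 8, 0, 37, 0, 10, 0, 40, 0, 12, 0, 43, 0, 13, 0, 46, 0, 14, 0, 48, 0, 14, 0, 48, 0]

```text
t: 4.9
eef_pos: [564.8, 26.3, 350.7]
tool_rot: [-3.141, 0.051, -0.004]
wrist_force: [2.2, -0.9, 3.4]
gripper_width: 0.8
finger_force: 1.7
```

>>> play_rows:
  moves: [1, 0, 1, 0, 1, 0, 2, 0, 2, 0, 3, 0, 2, 0, 4, 0, 2, 0, 4, 0]

```text
t: 5.4
eef_pos: [566.6, 26.4, 347.4]
tool_rot: [3.141, -0.051, 0.004]
wrist_force: [1.7, -1.9, 7.7]
gripper_width: 0.5
finger_force: 3.9
```

>>> play_rows:
  moves: [1, 0, 1, 0, 1, 0, 2, 0, 1, 0, 3, 0, 1, 0, 4, 0, 1, 0, 4, 0]

```text
t: 5.9
eef_pos: [566.8, 26.7, 347.1]
tool_rot: [3.139, -0.051, 0.004]
wrist_force: [-14.3, -3.6, 41.6]
gripper_width: 0.3
finger_force: 20.3
```

Force rose sharply at z = 165, so the cartridge is against its hard stop. I'll lift and go over the cover.

>>> play_rows:
  moves: [-1, 0, -10, 0, -1, 0, -40, 0, -1, 0, -85, 0, -1, 0, -130, 0, -1, 0, -175, 0, -1, 0, -215, 0, 10, 0, -240, 0, 40, 0, -245, 0, 80, 0, -245, 0, 120, 0, -245, 0, 155, 0, -245, 0, 155, 0, -245, 0]

```text
t: 7.1
eef_pos: [725.6, 21.1, 581.9]
tool_rot: [3.141, -0.051, -0.01]
wrist_force: [-1.0, -0.3, -0.4]
gripper_width: 0.3
finger_force: 0.0
```

```bash
python3 - <<'E'
from h import *
s=manip.state();print(np.round(s["eef_pos"],1),s["t"],np.round(s["joint_positions"],2),np.round(s["wrist_force"],1))
a=imaging.camera("side");b=imaging.camera("top")
A=cv2.resize(a["image"][100:300,160:360],(400,400));B=cv2.resize(b["image"][75:275,175:375],(400,400))
cv2.imwrite("pics/cov1.png",np.hstack([A,B])[:,:,::-1])
E
```

```text
[725.6  21.1 581.9] 7.1 [ 0.11  0.57 -0.4   0.98  0.21  1.64 -1.83] [-1.  -0.3 -0.4]
```

View pics/cov1.png

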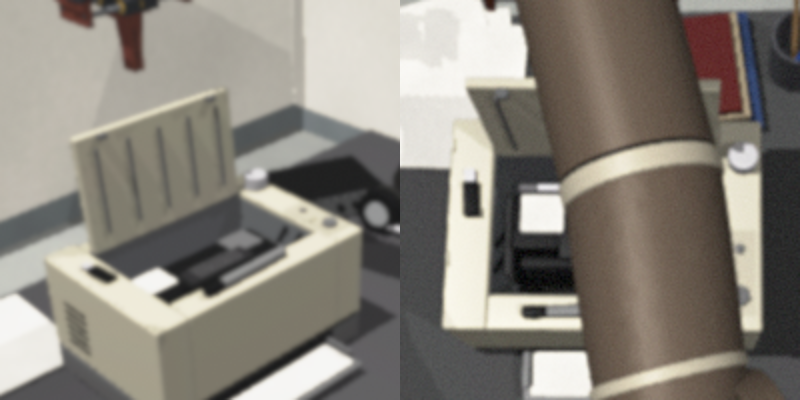

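>>> play_rows:
  moves: [0, 0, 20, 0, 0, 0, 45, 0, 0, 0, 70, 0, -8, 0, 77, 0, -18, 0, 77, 0, -28, 0, 77, 0, -36, 0, 77, 0, -44, 0, 78, 0, -50, 0, 78, 0, -56, 0, 78, 0, -62, 0, 78, 0, -67, 0, 79, 0]

```text
t: 8.4
eef_pos: [654.5, 23.6, 508.6]
tool_rot: [3.141, -0.051, 0.0]
wrist_force: [2.3, -0.2, 0.7]
gripper_width: 0.5
finger_force: 0.9
```

>>> play_rows:
  moves: [-5, 0, 3, 0, -11, 0, 7, 0, -16, 0, 11, 0, -22, 0, 13, 0, -28, 0, 16, 0, -34, 0, 19, 0, -40, 0, 22, 0, -46, 0, 26, 0, -51, 0, 30, 0, -57, 0, 34, 0, -62, 0, 38, 0, -66, 0, 42, 0]

```text
t: 9.6
eef_pos: [588.5, 25.8, 466.3]
tool_rot: [3.141, -0.051, -0.0]
wrist_force: [1.1, -0.3, 1.2]
gripper_width: 0.7
finger_force: 0.6
```

>>> play_rows:
  moves: [-4, 0, 4, 0, -8, 0, 8, 0, -11, 0, 12, 0, -14, 0, 16, 0, -17, 0, 20, 0, -20, 0, 24, 0, -23, 0, 29, 0, -26, 0, 34, 0, -29, 0, 39, 0, -31, 0, 44, 0, -33, 0, 49, 0, -35, 0, 54, 0]

```text
t: 10.8
eef_pos: [553.8, 26.9, 412.2]
tool_rot: [3.141, -0.051, -0.0]
wrist_force: [1.1, 0.2, 0.8]
gripper_width: 0.8
finger_force: 0.4
```

Still in contact with the cover, with the tip at z = 230. The final closing is slower.

>>> play_rows:
  moves: [-1, 0, 4, 0, -2, 0, 8, 0, -3, 0, 12, 0, -4, 0, 16, 0, -5, 0, 20, 0, -6, 0, 23, 0, -6, 0, 26, 0, -6, 0, 28, 0, -7, 0, 30, 0, -7, 0, 32, 0, -7, 0, 33, 0, -7, 0, 34, 0]

```text
t: 12.0
eef_pos: [546.9, 27.1, 378.5]
tool_rot: [3.141, -0.05, -0.0]
wrist_force: [-0.0, -0.8, 0.2]
gripper_width: 0.9
finger_force: 0.4
```

>>> play_rows:
  moves: [0, 0, 0.5, 0, 0, 0, 1, 0, 0, 0, 1.5, 0, 0, 0, 2, 0, 0, 0, 2.5, 0, 0, 0, 3, 0, 0, 0, 3.5, 0, 0, 0, 3.5, 0]

```text
t: 12.8
eef_pos: [546.9, 27.2, 376.3]
tool_rot: [3.141, -0.051, 0.001]
wrist_force: [-4.0, 0.1, 9.7]
gripper_width: 0.5
finger_force: 5.3
```

>>> play_rows:
  moves: [0, 0, 0.5, 0, 0, 0, 1, 0, 0, 0, 1.5, 0, 0, 0, 1.5, 0, 0, 0, 1.5, 0]

```text
t: 13.3
eef_pos: [546.8, 27.3, 376.2]
tool_rot: [3.14, -0.051, 0.002]
wrist_force: [-9.0, -1.8, 22.3]
gripper_width: 0.5
finger_force: 10.7
```

>>> play_rows:
  moves: [0, 0, -6, 0, 0, 0, -25, 0, 0, 0, -50, 0, -6, 20, -55, 0, -18, 60, -55, 0, -30, 100, -55, 0, -40, 135, -55, 0, -45, 153, -50, 0, -45, 153, -40, 0, -45, 153, -30, 0, -45, 153, -25, 0, -45, 153, -25, 0]

```text
t: 14.5
eef_pos: [497.2, -123.0, 397.5]
tool_rot: [-3.14, 0.047, 0.003]
wrist_force: [-0.4, 0.0, -0.0]
gripper_width: 0.6
finger_force: 0.0
```

```bash
python3 - <<'E'
from h import *
s=manip.state();print(np.round(s["eef_pos"],1),s["t"],np.round(s["wrist_force"],1))
a=imaging.camera("side");b=imaging.camera("top")
A=cv2.resize(a["image"][140:290,200:350],(400,400));B=cv2.resize(b["image"][115:265,215:365],(400,400))
cv2.imwrite("pics/go1.png",np.hstack([A,B])[:,:,::-1])
E
```

```text
[ 497.2 -123.   397.5] 14.5 [-0.4  0.  -0. ]
```

View pics/go1.png

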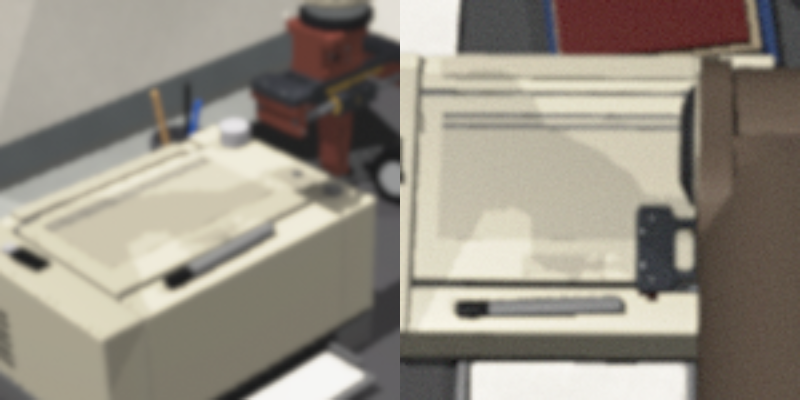

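The cover lies flush and the marker hasn't moved. The fingertip is above the resume button, at about (330,185) in the left crop. Now I press it.

>>> play_rows:
  moves: [0, -1, 8, 0, 0, -1, 15, 0, 0, -1, 18, 0, 0, -1, 20, 0, 0, -1, 21, 0, 0, -1, 22, 0, 0, -1, 23, 0, 0, -1, 24, 0, 0, -1, 24, 0]

```text
t: 15.5
eef_pos: [497.0, -123.3, 374.9]
tool_rot: [3.141, -0.051, -0.0]
wrist_force: [-3.3, 0.4, 5.0]
gripper_width: 0.5
finger_force: 2.6
```

>>> play_rows:
  moves: [0, 0, 0.5, 0, 0, 0, 1, 0, 0, 0, 1.5, 0, 0, 0, 2, 0, 0, 0, 2, 0]

```text
t: 16.0
eef_pos: [497.0, -123.1, 374.6]
tool_rot: [3.14, -0.051, 0.001]
wrist_force: [-9.4, 2.1, 20.6]
gripper_width: 0.6
finger_force: 10.3
```

Bottomed: 20 N with no further travel. Release and lift clear.

>>> play_rows:
  moves: [0, 0, -3, 0, 0, 0, -8, 0, 0, 0, -20, 0, 0, 0, -40, 0, 0, 0, -70, 0, 0, 10, -110, 0, 0, 40, -140, 0, 0, 85, -150, 0, 0, 130, -150, 0, -20, 175, -150, 0, -40, 215, -150, 0, -40, 215, -150, 0]

```text
t: 17.2
eef_pos: [446.4, -343.4, 522.7]
tool_rot: [3.138, -0.066, -0.003]
wrist_force: [0.3, -0.4, 0.3]
gripper_width: 0.7
finger_force: 0.0
```

```bash
python3 - <<'E'
from h import *
s=manip.state();print(np.round(s["eef_pos"],1),s["t"],np.round(s["wrist_force"],1))
a=imaging.camera("side");b=imaging.camera("top")
A=cv2.resize(a["image"][140:320,180:360],(400,400));B=cv2.resize(b["image"][105:285,185:365],(400,400))
cv2.imwrite("pics/end.png",np.hstack([A,B])[:,:,::-1])
E
```

```text
[ 446.4 -343.4  522.7] 17.2 [ 0.3 -0.4  0.3]
```

View pics/end.png

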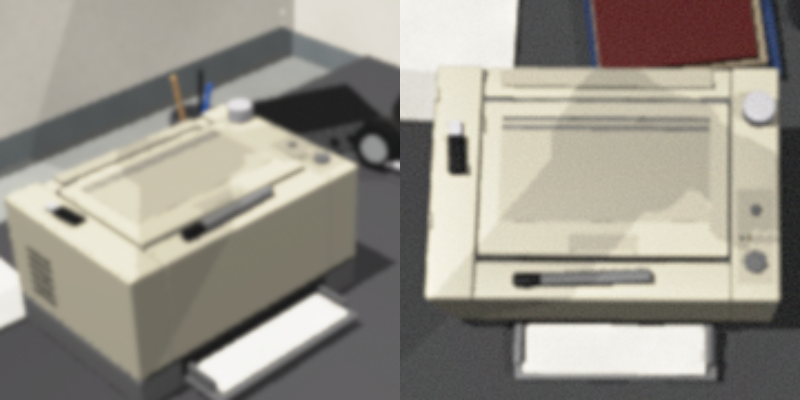

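The cover is flush, both buttons are up at about (755,260) and (755,210), and the marker, tin and USB stick are where they were.

```bash
python3 -c "
from plant import hand_in
print(hand_in())"
```

```text
the job is handed in; nothing more can be done
None
```

The job is handed in: the cartridge was pushed to its hard stop, the cover was closed slowly until flush, and the resume button was pressed to the bottom and released; in the last picture the marker, tin, USB stick and power button looked undisturbed.

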